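# Pack the tape measure under the tray of a cantilever toolbox

## Robot

A 6-joint arm with a two-finger parallel gripper is mounted at the origin on the work surface. World frame = base frame: x ahead of the robot, y to its left, z up, the work surface at z = 0. Lengths are in m, angles in rad, forces in N, time in s.
With the tool pointing down it reaches from about 0.3 to 0.75 m from the base axis. Payload 8.5 kg.
Tool frame: the origin (TCP) lies at the very end of the fingers, on their centre line; the grasp point (between the pads) lies 19 mm behind it; y points along the fingers, x is the direction in which the jaws open and shut, and the axes are right-handed (so a half turn about y gives the same grasp; the last joint's range is limited). The gripper opens to 88 mm and grips with 3 to 60 N. Pads are 18 mm wide; open, the fingers measure 123 mm over their backs; the gripper's body (75 mm by 187 mm) begins 45 mm behind the grasp point.
Start: joints at [-1.442, 0.381, 1.297, -0, 1.464, -0.215], TCP at [0.185, -0.518, 0.205] pointing down, gripper open.
Joint ranges: [-3.11, 3.11], [-0.89, 2.33], [0.22, 2.48], [-1.42, 4.56], [0.17, 2.85], [-2.88, 2.88]. Speed limits (rad/s): [2.39, 2.39, 3.14, 3.14, 3.14, 3.14].

## Interface

Orientations are given as a unit quaternion [w, x, y, z].
In Python, from cell import robot gives the robot as it stands.
- The arm moves only by the tool apply_moves, never from a script. Its argument "motion" is a list of rows, each an object of numbers: "tx", "ty", "tz": the shift along the world's x, y, z in mm; "wx", "wy", "wz": the turn, a rotation vector about the world's x, y, z in rad. A call has 1 to 5 rows; each row is the pose to reach, as a shift and turn from the pose commanded when the call began; what a row does not reach only later rows make up. A row lasts 1/10 s, in which the tool goes at most 50 mm and 8.59 degrees, less where a joint would pass 70% of its speed; a pose out of reach is approached as far as the arm can. A call with a gripper value outside its range is refused whole. "grip" is the closure, from -1 (fully open) to 1 (shut), set as the call begins (left out, the last holds). The fingers move at their own pace and stop on an object; the grip force is fixed at half the most. Time passes only in rows, so rows that repeat a pose let the fingers close. It gives the time, the measured TCP pose, the force and the opening at its end, in the units of the state.
- robot.get_state(): the state, without advancing time (a new reading comes with each control period).
- robot.capture(name): name is "scene" or "top"; returns the picture (400x640x3 uint8, red, green, blue); there is no depth.
- robot.camera_model(name): a dict with "fx", "fy", "cx", "cy" (pixels), "k1" (the pictures are not rectified: a ray, as slopes to the right and down, at radius r is drawn at 1 + k1 r^2 times it, then the intrinsics apply), "R" (3x3) and "t" (3): a world point X has camera coordinates R X + t. Camera axes: x right, y down, z forward; pixel columns grow to the right and rows downward; lengths in m; the calibration is good to about 2 mm. A picture is of the moment at which its call begins. camera_model takes no time and is no camera call.
- robot.hand_in(): hands the job in, once; it reports no verdict.
The state is a dict: "t": time; "joint_pos": joint angles; "joint_velocities": joint speeds; "effort": joint torques, N m; "eef_pos": TCP position; "ee_rot": TCP orientation; "wrist_force": force on the tool from outside, world axes, zero at the start; "ft_torque": the same for the moment, N m; "width": finger opening in m.
Only numpy, scipy, OpenCV 4.12 (cv2) and the standard library are available. Lean on these libraries where they do the work, as an engineer would, in place of code of your own. Each camera call takes 0.05 s, during which the arm holds its last target. There are 200 camera calls.

## Task

The job at this station is finished: swing the toolbox's top tray up and over to its open rest, set the tape measure gently down in the compartment underneath, then swing the tray back and lower it gently until it is fully closed over the tape measure. Leave the chalk-line reel where it stands.

Things in the scene. Friction and masses are not known exactly. Their poses are not given: they have to be found in the camera images.
- toolbox: Grey steel open-topped box fixed on the table: 220 mm long (its x), 160 wide (its y), 80 high, walls and floor 4 mm. Origin: centre of underside, on the table; yaw within 15 degrees. Inside, one empty compartment, its floor at 4 mm, covered by a grey tray of the same outline, 40 mm deep, that rests on the rim, carried by two parallel links at each end.
- tray_link (a joint): Link angle q, rad: 0 tray shut, 2.09 at its open stop. The tray stays level and never turns; in the toolbox frame it moves towards +y by 120 mm*(cos 30deg - cos(30deg+q)) and up by 120 mm*(sin(30deg+q) - 0.5): over the top at q = 1.05, at the stop 208 mm aside at its old height. No spring or latch, little friction: before 1.05 it falls shut, after it falls open. About 0.45 kg.
- tray_handle (a point): Centre of the tray's handle, in the middle of the tray: a black bar along the toolbox's x, 104 mm long, 14 wide, 14 high, on two posts 90 mm apart. Closed, it is 150 mm above the toolbox's origin; it is always 30 mm above the tray's rim. Axes as the toolbox's. Pinch it from above across its 14 mm.
- tape: Tape measure: rounded box-shaped grey plastic case standing upright, 66 mm long (x), 36 thick (y; 38 over the boss), 60 high, a round black boss on both flat sides, a small steel hook low at its -x end. About 0.28 kg. Origin: centre of underside. Stands to the robot's right of the toolbox, nearer or farther than the chalk-line reel.
- chalk_reel: Chalk-line reel (bystander): round case of the same grey plastic with a nose towards its -x and a small crank on its -y side, about 98 mm long (x from -68 to 30), 34 thick (y), 64 high. Origin: on the underside, below the round part's centre. Stands near the tape measure.
There are look-alikes about, which are no part of the job. Leave any brown look-alike of the tape alone.

How it is judged:
By the outcome, as a careful person would: the job done as asked, in the order asked, and still so for the second after the job is handed in, with the robot touching nothing.
It also fails if it takes over 72 s, if anything falls off the work surface, if the arm or the gripper's body presses on something with over 40 N, if the wrist force passes 120 N, or if a joint passes its speed limit or range.

## Working session

There is one attempt and no reset: what is moved stays moved. The work goes in short steps, Python scripts to look and compute and a tool call to move; the robot and the scene stay as the last step left them, time stands still between calls to the robot, and variables do not carry over. Pictures are saved under pics/ and viewed, about 8 in all and at most 12, crops included, and the job is handed in when it is done.

Besides the shell and the picture viewer there is one more tool, called after "Call:" as name([rows], argument=value, ...), one row to a line, values as JSON. apply_moves: Moves the arm, as the interface text tells. Its arguments: {"type":"object","properties":{"motion":{"type":"array"},"grip":{"type":"number"}},"required":["motion"]}

```bash
mkdir -p pics; ls; cat > h.py <<'E'
import numpy as np, cv2
from cell import robot
def snap(n,f):
    im=robot.capture(n); cv2.imwrite('pics/'+f,im[:,:,::-1]); return im
def ray(n,uv):
    m=robot.camera_model(n); d=np.array([(uv[0]-m['cx'])/m['fx'],(uv[1]-m['cy'])/m['fy']])
    s=d.copy()
    for _ in range(20): s=d/(1+m['k1']*(s@s))
    R=np.array(m['R']);t=np.array(m['t']); return -R.T@t, R.T@np.array([s[0],s[1],1])
def onz(n,uv,z):
    o,d=ray(n,uv); return o+d*(z-o[2])/d[2]
def tri(a,b):
    (o1,d1),(o2,d2)=ray('scene',a),ray('top',b)
    A=np.stack([d1,-d2],1); k=np.linalg.lstsq(A,o2-o1,rcond=None)[0]
    p,q=o1+d1*k[0],o2+d2*k[1]; return (p+q)/2,np.linalg.norm(p-q)
def proj(n,X):
    m=robot.camera_model(n); c=np.array(m['R'])@np.array(X)+np.array(m['t']); s=c[:2]/c[2]; s=s*(1+m['k1']*(s@s))
    return np.array([m['fx']*s[0]+m['cx'],m['fy']*s[1]+m['cy']])
E
python3 - <<'E'
from h import *
snap('scene','s1.png');snap('top','t1.png')
for n in('scene','top'):
    m=robot.camera_model(n);print(n,m, ray(n,(320,200)))
s=robot.get_state();print(s['t'],s['eef_pos'],s['ee_rot'],s['width'])
E
```

```text
pics
scene {'fx': 432.807523448227, 'fy': 432.807523448227, 'cx': 320.7777409413396, 'cy': 196.27512643309808, 'k1': -0.07649004857932934, 'R': array([[-0.61543779,  0.78817663, -0.00373149],
       [ 0.49896029,  0.38593327, -0.77594725],
       [-0.61014339, -0.47940913, -0.63078676]]), 't': array([ 0.50482105, -0.09420207,  1.5110552 ])} (array([1.27964938, 0.36288121, 0.8819415 ]), array([-0.60474323, -0.47750398, -0.63745813]))
top {'fx': 435.518620948035, 'fy': 435.518620948035, 'cx': 318.9665083671722, 'cy': 196.94238447944312, 'k1': -0.12069864835566971, 'R': array([[ 0.00763069, -0.99987182, -0.01407571],
       [-0.98912957, -0.0054801 , -0.14694441],
       [ 0.14684844,  0.01504399, -0.9890446 ]]), 't': array([-0.1951909 ,  0.55400725,  1.13638814])} (array([ 0.38259758, -0.20922567,  1.20259937]), array([ 0.13992218,  0.01263279, -0.99010965]))
0.1 [ 0.1853509  -0.51753461  0.2047328 ] [ 0.57848446 -0.57783265  0.40740316 -0.40680195] 0.08832513856583837
```

View pics/s1.png

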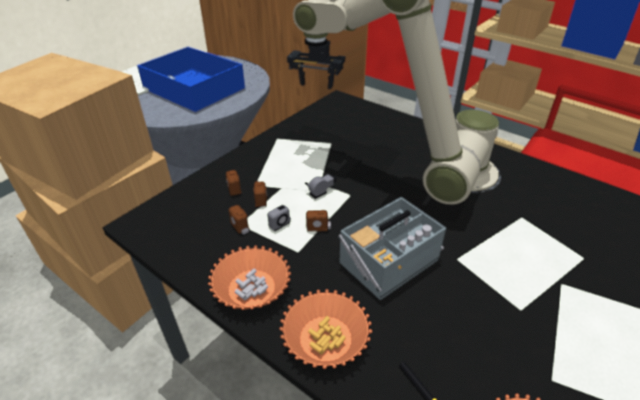

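View pics/t1.png

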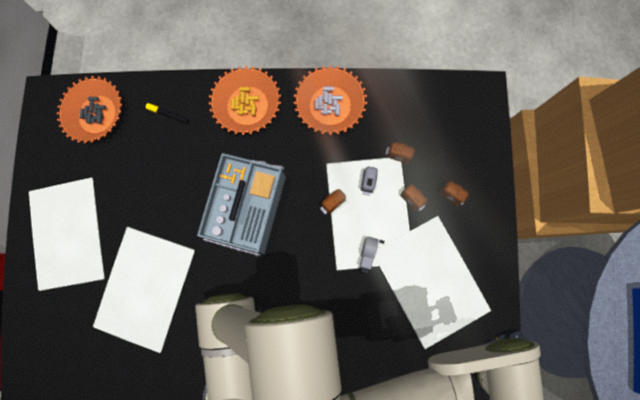

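The scene view shows the toolbox at about (392,247), the tape at (279,217) and the reel at (320,186). In the top view they are at (242,203), (370,180) and (370,252), with brown look-alikes around the tape. I'll view enlarged crops of both.

```bash
python3 - <<'E'
import cv2,numpy as np
t=cv2.imread('pics/t1.png');s=cv2.imread('pics/s1.png')
r=lambda a,f:cv2.resize(a,None,fx=f,fy=f,interpolation=cv2.INTER_CUBIC)
A=np.hstack([r(t[145:265,190:295],2.5),r(t[145:265,325:420],2.5)])   # 300 high
B=np.hstack([r(s[190:310,330:450],2.5),r(s[165:250,250:350],2.5)[:212]])if 0 else None
b1=r(s[190:310,330:450],2.5);b2=r(s[170:240,255:340],2.5);b2=cv2.copyMakeBorder(b2,0,300-b2.shape[0],0,0,cv2.BORDER_CONSTANT)
b=np.hstack([b1,b2]);w=max(A.shape[1],b.shape[1])
p=lambda x:cv2.copyMakeBorder(x,0,0,0,w-x.shape[1],cv2.BORDER_CONSTANT)
o=np.vstack([p(A),p(b)]);print(o.shape);cv2.imwrite('pics/c1.png',o)
E
```

```text
(600, 512, 3)
```

View pics/c1.png

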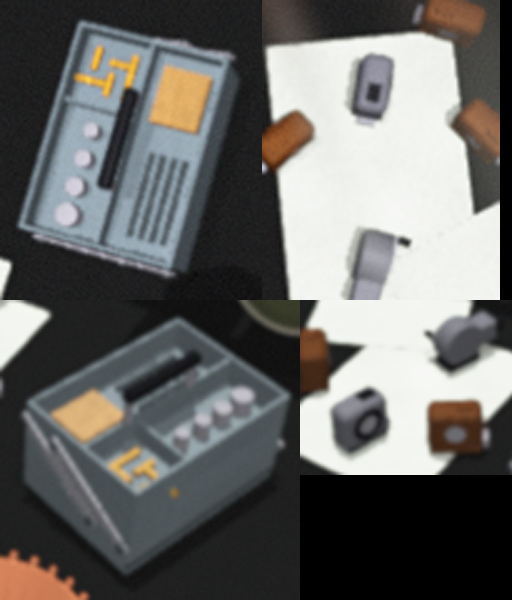

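```bash
cat > m.py <<'E'
from h import *
t=cv2.imread('pics/t1.png');s=cv2.imread('pics/s1.png')
def comp(im,lo,hi,box,cond):
    x0,y0,x1,y1=box; c=im[y0:y1,x0:x1].astype(int); m=cond(c).astype(np.uint8)
    n,l,st,ce=cv2.connectedComponentsWithStats(m); k=1+np.argmax(st[1:,4])
    p=np.argwhere(l==k)[:,::-1]+[x0,y0]; return p.astype(np.float32)
# handle
for n,im,box in(('top',t,(222,172,250,228)),('scene',s,(374,205,415,238))):
    p=comp(im,0,0,box,lambda c:c.max(2)<55)
    W=np.array([onz(n,q,.153)[:2] for q in p]); r=cv2.minAreaRect((W*1000).astype(np.float32))
    b=cv2.PCACompute((W*1000).astype(np.float32),None)
    print(n,'handle n',len(p),'rect',r,'mean',b[0],'ang',np.degrees(np.arctan2(b[1][0][1],b[1][0][0])))
# tape
for n,im,box in(('top',t,(355,160,385,200)),('scene',s,(262,200,293,234))):
    p=comp(im,0,0,box,lambda c:c.max(2)<165)
    W=np.array([onz(n,q,.06 if n=='top' else .03)[:2] for q in p]); r=cv2.minAreaRect((W*1000).astype(np.float32))
    b=cv2.PCACompute((W*1000).astype(np.float32),None)
    print(n,'tape n',len(p),'rect',r,'mean',b[0],'ang',np.degrees(np.arctan2(b[1][0][1],b[1][0][0])), p.min(0),p.max(0))
# box rim corners from the picture (tray rim z=.12)
c=lambda u,v:(190+u/2.5,145+v/2.5)
for u,v in((80,22),(232,57),(20,228),(178,272)): print('rim',onz('top',c(u,v),.12).round(4))
E
python3 m.py; python3 - <<'E'
from scipy.spatial.transform import Rotation as R
print(R.from_quat([-0.57783265,0.40740316,-0.40680195,0.57848446]).as_matrix().round(3))
E
```

```text
top handle n 197 rect ((529.7355346679688, 7.808831214904785), (12.747597694396973, 97.25061798095703), 75.48005676269531) mean [[530.0996      7.6526084]] ang -14.305752
scene handle n 194 rect ((534.7642822265625, 12.889396667480469), (18.36565589904785, 105.89217376708984), 75.66284942626953) mean [[536.41974   13.053209]] ang -13.893045
top tape n 357 rect ((600.7047729492188, -323.5945739746094), (40.3497200012207, 70.31867980957031), 80.28211212158203) mean [[ 600.0454 -323.3387]] ang -11.432945 [360. 167.] [377. 192.]
scene tape n 457 rect ((610.162841796875, -321.6170349121094), (112.43206024169922, 66.04596710205078), 47.20989227294922) mean [[ 611.65344 -320.36752]] ang 33.177147 [267. 205.] [290. 231.]
rim [0.6544 0.0581 0.12  ]
rim [ 0.6178 -0.1001  0.12  ]
rim [0.4418 0.1109 0.12  ]
rim [ 0.4    -0.0506  0.12  ]
[[ 0.337 -0.     0.941]
 [-0.941  0.001  0.337]
 [-0.001 -1.     0.   ]]
```

Call:
apply_moves([
  {"tx": 30,"ty": 42,"tz": 5,"wz": -0.1},
  {"tx": 60,"ty": 84,"tz": 10,"wz": -0.22},
  {"tx": 90,"ty": 126,"tz": 10,"wz": -0.34},
  {"tx": 120,"ty": 168,"tz": 10,"wz": -0.46},
  {"tx": 145,"ty": 210,"tz": 10,"wz": -0.592},
], grip=-0.2)

```text
invalid input at $.motion[0]: expected keys tx, ty, tz, wx, wy, wz
```

Call:
apply_moves([
  {"tx": 28,"ty": 40},
  {"tx": 56,"ty": 80},
  {"tx": 84,"ty": 120},
  {"tx": 112,"ty": 160},
  {"tx": 140,"ty": 200},
])

```text
invalid input at $.motion[0]: expected keys tx, ty, tz, wx, wy, wz
```

Call:
apply_moves([
  {"tx": 25,"ty": 45},
  {"tx": 45,"ty": 85},
  {"tx": 60,"ty": 115},
  {"tx": 60,"ty": 115},
  {"tx": 60,"ty": 115},
])

```text
invalid input at $.motion[0]: expected keys tx, ty, tz, wx, wy, wz
```

```bash
python3 - <<'E'
from h import *
from scipy.spatial.transform import Rotation as R
im=snap('scene','s2.png');t=snap('top','t2.png')
s=robot.get_state();q=s['ee_rot'];M=R.from_quat([q[1],q[2],q[3],q[0]]).as_matrix()
print(s['t'],s['eef_pos'],M.round(3),s['width'],s['joint_pos'],s['wrist_force'])
print(proj('scene',s['eef_pos']))
r=lambda a,f:cv2.resize(a,None,fx=f,fy=f,interpolation=cv2.INTER_CUBIC)
cv2.imwrite('pics/c2.png',np.hstack([r(im[150:310,320:450],3.5)[:,:,::-1]]))
E
```

```text
0.2 [ 0.1853686  -0.51763439  0.20491859] [[ 0.337 -0.     0.941]
 [-0.941  0.001  0.337]
 [-0.001 -1.     0.   ]] 0.08801469644332459 [-1.44228372e+00  3.80936730e-01  1.29784110e+00  1.37822258e-06
  1.46359908e+00 -2.15315101e-01] [ 0.57648293 -0.66201092 -0.22488558]
[315.66008529  93.86137079]
```

View pics/c2.png

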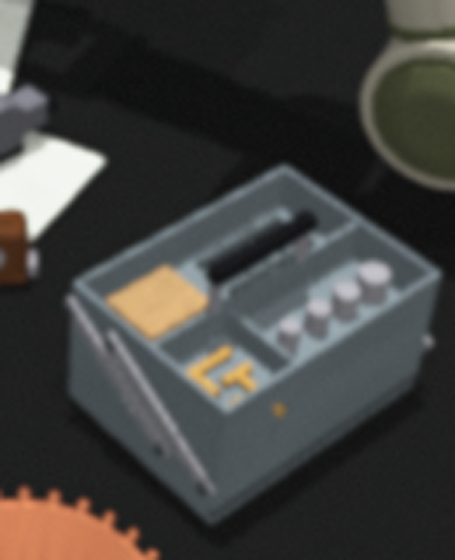

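The calls were refused because every row needs all six keys, so the arm did not move. The crop shows the toolbox closed, with its handle at about (395,220) in the full picture. Repeating the moves with all keys.

Call:
apply_moves([
  {"tx": 30,"ty": 42,"tz": 5,"wx": 0,"wy": 0,"wz": -0.1},
  {"tx": 60,"ty": 84,"tz": 10,"wx": 0,"wy": 0,"wz": -0.22},
  {"tx": 90,"ty": 126,"tz": 10,"wx": 0,"wy": 0,"wz": -0.34},
  {"tx": 120,"ty": 168,"tz": 10,"wx": 0,"wy": 0,"wz": -0.46},
  {"tx": 145,"ty": 210,"tz": 10,"wx": 0,"wy": 0,"wz": -0.592},
], grip=-0.2)

```text
t: 0.7
eef_pos: [0.3273, -0.3127, 0.2153]
ee_rot: [-0.434, 0.434, -0.558, 0.558]
wrist_force: [0.8, -0.6, -0.9]
width: 0.0531
```

Call:
apply_moves([
  {"tx": 28,"ty": 40,"tz": 0,"wx": 0,"wy": 0,"wz": 0},
  {"tx": 56,"ty": 80,"tz": 0,"wx": 0,"wy": 0,"wz": 0},
  {"tx": 84,"ty": 120,"tz": 0,"wx": 0,"wy": 0,"wz": 0},
  {"tx": 112,"ty": 160,"tz": 0,"wx": 0,"wy": 0,"wz": 0},
  {"tx": 140,"ty": 200,"tz": 0,"wx": 0,"wy": 0,"wz": 0},
])

```text
t: 1.2
eef_pos: [0.4672, -0.1126, 0.2154]
ee_rot: [-0.436, 0.436, -0.557, 0.557]
wrist_force: [0.8, -1.2, -0.3]
width: 0.0528
```

Call:
apply_moves([
  {"tx": 25,"ty": 45,"tz": 0,"wx": 0,"wy": 0,"wz": 0},
  {"tx": 45,"ty": 85,"tz": 0,"wx": 0,"wy": 0,"wz": 0},
  {"tx": 60,"ty": 115,"tz": 0,"wx": 0,"wy": 0,"wz": 0},
  {"tx": 60,"ty": 115,"tz": 0,"wx": 0,"wy": 0,"wz": 0},
  {"tx": 60,"ty": 115,"tz": 0,"wx": 0,"wy": 0,"wz": 0},
])

```text
t: 1.7
eef_pos: [0.5263, 0.0008, 0.2149]
ee_rot: [0.436, -0.436, 0.557, -0.556]
wrist_force: [-0.1, -0.4, 0.4]
width: 0.0527
```

```bash
cat >> h.py <<'E'
from scipy.spatial.transform import Rotation as Ro
def st():
    s=robot.get_state();q=s['ee_rot'];M=Ro.from_quat([q[1],q[2],q[3],q[0]]).as_matrix()
    print('t',round(s['t'],2),'p',np.round(s['eef_pos'],4),'jawdeg',np.degrees(np.arctan2(M[1,0],M[0,0])).round(2),'down',M[:,1].round(3),'w',round(s['width'],4),'F',np.round(s['wrist_force'],1),'T',np.round(s['ft_torque'],2),'j6',round(s['joint_pos'][5],2)); return s
E
python3 - <<'E'
from h import *
im=snap('scene','s2.png');s=st()
r=lambda a,f:cv2.resize(a,None,fx=f,fy=f,interpolation=cv2.INTER_CUBIC)
cv2.imwrite('pics/c3.png',r(im[130:310,320:450],3.3)[:,:,::-1])
E
```

```text
t 1.75 p [5.261e-01 1.000e-04 2.151e-01] jawdeg -103.91 down [-0.001 -0.    -1.   ] w 0.0528 F [-0.2 -0.2 -0.2] T [0.05 0.04 0.03] j6 1.59
```

View pics/c3.png

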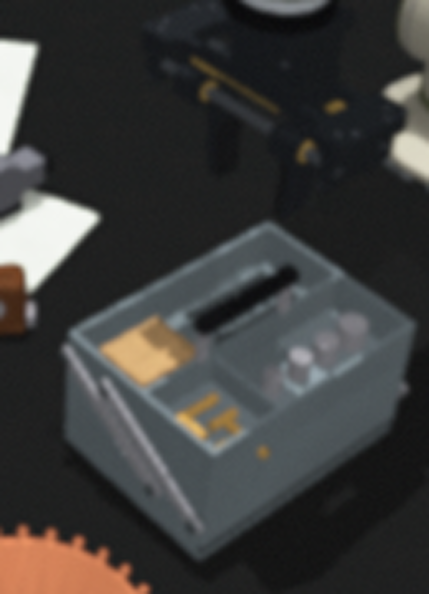

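The crop shows the open gripper straight above the handle, with the jaws across the bar. Going down partway.

Call:
apply_moves([
  {"tx": 0,"ty": 0,"tz": -20,"wx": 0,"wy": 0,"wz": 0},
  {"tx": 0,"ty": 0,"tz": -40,"wx": 0,"wy": 0,"wz": 0},
  {"tx": 0,"ty": 0,"tz": -50,"wx": 0,"wy": 0,"wz": 0},
  {"tx": 0,"ty": 0,"tz": -50,"wx": 0,"wy": 0,"wz": 0},
])

```text
t: 2.15
eef_pos: [0.5257, -0.0003, 0.1644]
ee_rot: [0.435, -0.436, 0.558, -0.557]
wrist_force: [-0.5, 0.2, 0.6]
width: 0.0525
```

```bash
python3 - <<'E'
from h import *
im=snap('scene','s3.png');s=st()
for dx in(-.052,0,.052):
    h=np.array([.530,.0075,.150])+dx*np.array([.969,-.245,0]); print(proj('scene',h))
E
```

```text
t 2.2 p [ 5.263e-01 -3.000e-04  1.654e-01] jawdeg -103.98 down [-0.  0. -1.] w 0.0531 F [-0.2  0.6  0.5] T [ 0.04  0.01 -0.01] j6 1.59
[407.92253325 210.41874465]
[393.69631064 218.76582378]
[378.7728475  227.50617897]
```

Call:
apply_moves([
  {"tx": 4,"ty": 8,"tz": 0,"wx": 0,"wy": 0,"wz": 0},
  {"tx": 4,"ty": 8,"tz": -12,"wx": 0,"wy": 0,"wz": 0},
  {"tx": 4,"ty": 8,"tz": -24,"wx": 0,"wy": 0,"wz": 0},
  {"tx": 4,"ty": 8,"tz": -34,"wx": 0,"wy": 0,"wz": 0},
  {"tx": 4,"ty": 8,"tz": -34,"wx": 0,"wy": 0,"wz": 0},
])

```text
t: 2.7
eef_pos: [0.5302, 0.0088, 0.1307]
ee_rot: [0.436, -0.436, 0.557, -0.556]
wrist_force: [-0.3, -0.1, -0.0]
width: 0.0531
```

Call:
apply_moves([
  {"tx": 0,"ty": 0,"tz": 0,"wx": 0,"wy": 0,"wz": 0},
  {"tx": 0,"ty": 0,"tz": 0,"wx": 0,"wy": 0,"wz": 0},
  {"tx": 0,"ty": 0,"tz": 0,"wx": 0,"wy": 0,"wz": 0},
  {"tx": 0,"ty": 0,"tz": 0,"wx": 0,"wy": 0,"wz": 0},
  {"tx": 0,"ty": 0,"tz": 0,"wx": 0,"wy": 0,"wz": 0},
], grip=1)

```text
t: 3.2
eef_pos: [0.5305, 0.0084, 0.1314]
ee_rot: [-0.436, 0.436, -0.557, 0.557]
wrist_force: [-0.3, 0.7, -0.1]
width: 0.0148
```

```bash
python3 - <<'E'
from h import *
s=st()
ey=np.array([.245,.969])
for q in np.r_[np.arange(0,2.1,.1),2.09]:
    a=np.pi/6+q; y=120*(np.cos(np.pi/6)-np.cos(a)); z=120*(np.sin(a)-.5); print(round(q,2),(ey*y).round(1),round(z,1))
E
```

```text
t 3.2 p [0.5305 0.0084 0.1314] jawdeg -103.91 down [ 0. -0. -1.] w 0.0148 F [-0.3  0.7 -0.1] T [ 0.06  0.03 -0.03] j6 1.61
0.0 [0. 0.] -0.0
0.1 [1.6 6.3] 10.1
0.2 [ 3.4 13.6] 19.5
0.3 [ 5.5 21.7] 28.0
0.4 [ 7.7 30.6] 35.7
0.5 [10.2 40.2] 42.5
0.6 [12.7 50.4] 48.2
0.7 [15.5 61.1] 52.8
0.8 [18.3 72.2] 56.4
0.9 [21.1 83.6] 58.7
1.0 [24.1 95.2] 59.9
1.1 [ 27.  106.8] 59.8
1.2 [ 29.9 118.4] 58.6
1.3 [ 32.8 129.8] 56.2
1.4 [ 35.6 140.9] 52.6
1.5 [ 38.3 151.6] 47.9
1.6 [ 40.9 161.8] 42.1
1.7 [ 43.3 171.3] 35.3
1.8 [ 45.6 180.2] 27.6
1.9 [ 47.6 188.3] 18.9
2.0 [ 49.4 195.5] 9.5
2.09 [ 50.9 201.1] 0.5
```

Holding the handle (opening 14.8 mm). Starting the arc.

Call:
apply_moves([
  {"tx": 1.6,"ty": 6.3,"tz": 10,"wx": 0,"wy": 0,"wz": 0},
  {"tx": 3.4,"ty": 13.6,"tz": 19.5,"wx": 0,"wy": 0,"wz": 0},
  {"tx": 5.5,"ty": 21.7,"tz": 28,"wx": 0,"wy": 0,"wz": 0},
  {"tx": 7.7,"ty": 30.6,"tz": 35.7,"wx": 0,"wy": 0,"wz": 0},
  {"tx": 10.2,"ty": 40.2,"tz": 42.5,"wx": 0,"wy": 0,"wz": 0},
])

```text
t: 3.7
eef_pos: [0.5409, 0.0496, 0.1747]
ee_rot: [-0.436, 0.436, -0.557, 0.557]
wrist_force: [-0.3, 0.5, -0.1]
width: 0.0007
```

```bash
python3 - <<'E'
from h import *
st()
E
```

```text
t 3.7 p [0.5409 0.0496 0.1747] jawdeg -103.9 down [ 0.001 -0.    -1.   ] w 0.0007 F [-0.3  0.5 -0.1] T [ 0.04 -0.05 -0.01] j6 1.69
```

The fingers are shut on nothing, so the handle slipped or was never held. Looking.

```bash
python3 - <<'E'
from h import *
im=snap('scene','s4.png');t=snap('top','t4.png')
r=lambda a,f:cv2.resize(a,None,fx=f,fy=f,interpolation=cv2.INTER_CUBIC)
a=r(im[150:310,320:450],3.3)
b=r(t[145:265,190:295],3.3); b=cv2.copyMakeBorder(b,0,a.shape[0]-b.shape[0],0,0,cv2.BORDER_CONSTANT)
cv2.imwrite('pics/c4.png',np.hstack([a,b])[:,:,::-1]); st()
E
```

```text
t 3.8 p [0.5412 0.05   0.1748] jawdeg -103.82 down [ 0.002 -0.    -1.   ] w 0.0005 F [-0.1  0.1 -0.7] T [-0.02 -0.02 -0.05] j6 1.69
```

View pics/c4.png

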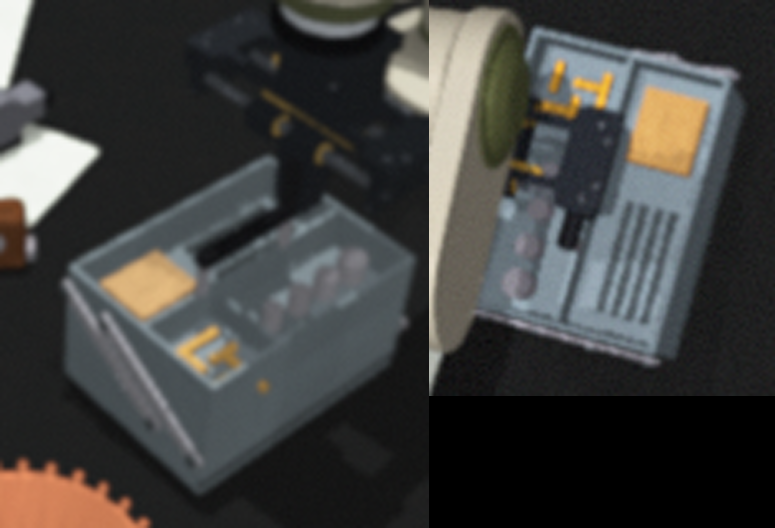

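The tray is still shut and undamaged. The fingers had simply not finished closing when I lifted. I'll reopen, return, close for longer and check.

Call:
apply_moves([
  {"tx": 0,"ty": 0,"tz": 0,"wx": 0,"wy": 0,"wz": 0},
  {"tx": 0,"ty": 0,"tz": 0,"wx": 0,"wy": 0,"wz": 0},
  {"tx": -4,"ty": -15,"tz": 0,"wx": 0,"wy": 0,"wz": 0},
  {"tx": -8,"ty": -30,"tz": 0,"wx": 0,"wy": 0,"wz": 0},
  {"tx": -10.2,"ty": -40.2,"tz": 0,"wx": 0,"wy": 0,"wz": 0},
], grip=-0.2)

```text
t: 4.3
eef_pos: [0.5298, 0.0065, 0.1737]
ee_rot: [0.435, -0.436, 0.557, -0.557]
wrist_force: [0.5, -0.8, -0.2]
width: 0.0384
```

Call:
apply_moves([
  {"tx": 0,"ty": 0,"tz": 0,"wx": 0,"wy": 0,"wz": 0},
  {"tx": 0,"ty": 0,"tz": -12,"wx": 0,"wy": 0,"wz": 0},
  {"tx": 0,"ty": 0,"tz": -26,"wx": 0,"wy": 0,"wz": 0},
  {"tx": 0,"ty": 0,"tz": -38,"wx": 0,"wy": 0,"wz": 0},
  {"tx": 0,"ty": 0,"tz": -44,"wx": 0,"wy": 0,"wz": 0},
])

```text
t: 4.8
eef_pos: [0.53, 0.0085, 0.1289]
ee_rot: [0.435, -0.436, 0.557, -0.557]
wrist_force: [0.3, -0.4, -0.7]
width: 0.0527
```

Call:
apply_moves([
  {"tx": 0,"ty": 0,"tz": 0,"wx": 0,"wy": 0,"wz": 0},
  {"tx": 0,"ty": 0,"tz": 0,"wx": 0,"wy": 0,"wz": 0},
  {"tx": 0,"ty": 0,"tz": 0,"wx": 0,"wy": 0,"wz": 0},
  {"tx": 0,"ty": 0,"tz": 0,"wx": 0,"wy": 0,"wz": 0},
  {"tx": 0,"ty": 0,"tz": 0,"wx": 0,"wy": 0,"wz": 0},
], grip=1)

```text
t: 5.3
eef_pos: [0.5305, 0.0085, 0.1301]
ee_rot: [-0.436, 0.436, -0.557, 0.557]
wrist_force: [0.1, 0.4, 0.6]
width: 0.015
```

Call:
apply_moves([
  {"tx": 0,"ty": 0,"tz": 0,"wx": 0,"wy": 0,"wz": 0},
  {"tx": 0,"ty": 0,"tz": 0,"wx": 0,"wy": 0,"wz": 0},
  {"tx": 0,"ty": 0,"tz": 0,"wx": 0,"wy": 0,"wz": 0},
])

```text
t: 5.6
eef_pos: [0.5304, 0.0085, 0.1298]
ee_rot: [-0.436, 0.436, -0.557, 0.557]
wrist_force: [-0.1, -0.1, -0.2]
width: 0.0003
```

The fingers shut fully again, so the bar was not between them. Looking from both cameras.

```bash
python3 - <<'E'
from h import *
im=snap('scene','s5.png');t=snap('top','t5.png')
r=lambda a,f:cv2.resize(a,None,fx=f,fy=f,interpolation=cv2.INTER_CUBIC)
s=st(); p=proj('scene',s['eef_pos']);u=proj('top',s['eef_pos']);print(p,u)
for X in([.541,.05,.175],):print(proj('scene',X),proj('top',X))
a=r(im[170:270,340:450],4.5);cv2.circle(a,tuple(((p-[340,170])*4.5).astype(int).tolist()),3,(255,0,0),-1)
b=r(t[160:260,190:250],4.5);cv2.circle(b,tuple(((u-[190,160])*4.5).astype(int).tolist()),3,(255,0,0),-1)
cv2.imwrite('pics/c5.png',np.hstack([a,b])[:,:,::-1])
E
```

```text
t 5.7 p [0.5304 0.0085 0.1298] jawdeg -103.91 down [-0.  0. -1.] w 0.0005 F [-0.1 -0.6 -0.1] T [ 0.01 -0.02 -0.  ] j6 1.61
[393.12292577 224.90078856] [238.52460672 201.03696703]
[407.58696609 220.69147881] [217.99928607 193.99814214]
```

View pics/c5.png

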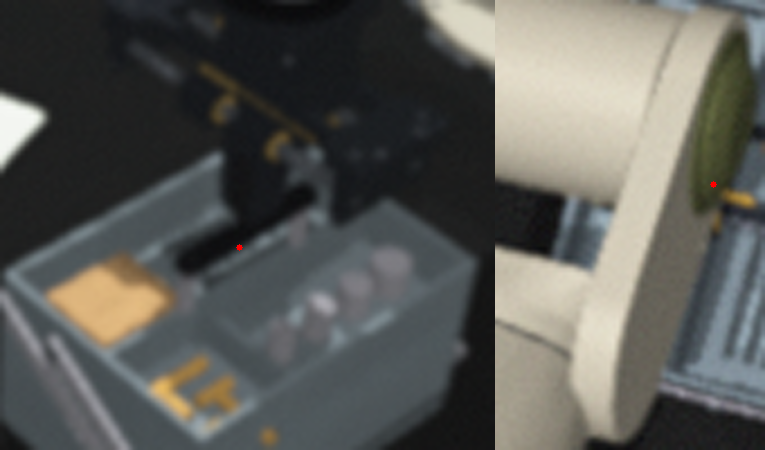

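The crop shows the shut fingers as the dark block at about (393,185–218) in the full picture. They seem to end just at the bar, about 7 px above where the reported TCP projects (393,225). I'll compare with the earlier pictures by differencing.

```bash
python3 - <<'E'
from h import *
L=lambda f:cv2.imread('pics/'+f).astype(int).mean(2)
s1,s2,s4,s5=[L(f) for f in('s1.png','s2.png','s4.png','s5.png')]
for n,s,cs,r in(('s4',s4,(402,405,408,411,414),range(200,236,2)),('s5',s5,(386,390,393,396,400),range(200,236,2))):
    print(n,'cols',cs)
    for y in r: print(y,[(int(s[y,c]),int(s1[y,c])) for c in cs])
print(proj('scene',[.526,0,.215]),proj('scene',[.526+.026*.24,.026*.97,.215]),proj('scene',[.526-.026*.24,-.026*.97,.215]))
E
```

```text
s4 cols (402, 405, 408, 411, 414)
200 [(83, 92), (25, 99), (20, 35), (22, 17), (25, 17)]
202 [(73, 76), (25, 89), (21, 98), (21, 35), (24, 16)]
204 [(71, 78), (24, 76), (18, 94), (22, 99), (24, 34)]
206 [(68, 77), (23, 77), (20, 77), (21, 95), (23, 98)]
208 [(72, 80), (23, 76), (19, 75), (22, 78), (24, 96)]
210 [(91, 107), (24, 59), (20, 55), (25, 75), (25, 77)]
212 [(97, 113), (26, 33), (21, 27), (24, 69), (40, 75)]
214 [(32, 37), (20, 24), (22, 22), (44, 69), (70, 75)]
216 [(20, 25), (24, 23), (69, 74), (83, 95), (102, 102)]
218 [(25, 26), (71, 71), (99, 104), (136, 149), (120, 121)]
220 [(88, 88), (99, 100), (101, 102), (131, 134), (88, 88)]
222 [(101, 99), (100, 100), (102, 101), (87, 87), (83, 84)]
224 [(81, 80), (94, 96), (85, 86), (83, 83), (83, 82)]
226 [(80, 84), (83, 85), (83, 82), (83, 82), (91, 95)]
228 [(82, 84), (80, 81), (85, 85), (90, 93), (117, 133)]
230 [(81, 84), (81, 83), (100, 100), (115, 133), (140, 161)]
232 [(79, 83), (81, 93), (116, 131), (140, 159), (136, 160)]
234 [(80, 93), (81, 102), (117, 142), (140, 167), (128, 147)]
s5 cols (386, 390, 393, 396, 400)
20
[... 389 characters left out ...]
)]
214 [(83, 84), (32, 100), (20, 122), (22, 85), (25, 50)]
216 [(101, 101), (67, 102), (20, 76), (24, 48), (22, 26)]
218 [(112, 117), (71, 73), (23, 42), (23, 29), (16, 19)]
220 [(70, 79), (34, 41), (15, 29), (17, 22), (41, 40)]
222 [(33, 42), (14, 28), (15, 23), (35, 36), (95, 97)]
224 [(15, 28), (15, 21), (34, 40), (87, 93), (84, 88)]
226 [(15, 22), (38, 42), (88, 102), (81, 94), (75, 83)]
228 [(34, 38), (85, 97), (79, 93), (73, 82), (81, 84)]
230 [(70, 100), (74, 89), (76, 84), (80, 85), (80, 83)]
232 [(57, 95), (76, 80), (82, 86), (81, 82), (79, 81)]
234 [(75, 84), (82, 84), (81, 83), (80, 81), (80, 88)]
[394.61367888 196.85762124] [402.37024621 202.2050338 ] [387.07521629 191.66413179]
```

The differences show the finger bottoms 8–9 px above the reported TCP in both pictures, which is about 28 mm, so the tips are higher than reported and closed above the bar. I'll open and descend in small steps, watching the force.

Call:
apply_moves([
  {"tx": 0,"ty": 0,"tz": 5,"wx": 0,"wy": 0,"wz": 0},
  {"tx": 0,"ty": 0,"tz": 5,"wx": 0,"wy": 0,"wz": 0},
  {"tx": 0,"ty": 0,"tz": 5,"wx": 0,"wy": 0,"wz": 0},
  {"tx": 0,"ty": 0,"tz": 5,"wx": 0,"wy": 0,"wz": 0},
  {"tx": 0,"ty": 0,"tz": 5,"wx": 0,"wy": 0,"wz": 0},
], grip=-0.2)

```text
t: 6.2
eef_pos: [0.5304, 0.0085, 0.1347]
ee_rot: [0.436, -0.436, 0.557, -0.557]
wrist_force: [-1.1, -0.3, -0.1]
width: 0.0383
```

Call:
apply_moves([
  {"tx": 0,"ty": 0,"tz": 0,"wx": 0,"wy": 0,"wz": 0},
  {"tx": 0,"ty": 0,"tz": 0,"wx": 0,"wy": 0,"wz": 0},
  {"tx": 0,"ty": 0,"tz": -5,"wx": 0,"wy": 0,"wz": 0},
  {"tx": 0,"ty": 0,"tz": -10,"wx": 0,"wy": 0,"wz": 0},
  {"tx": 0,"ty": 0,"tz": -15,"wx": 0,"wy": 0,"wz": 0},
])

```text
t: 6.7
eef_pos: [0.5303, 0.0085, 0.1191]
ee_rot: [0.436, -0.436, 0.557, -0.557]
wrist_force: [0.5, 0.2, 0.8]
width: 0.053
```

Call:
apply_moves([
  {"tx": 0,"ty": 0,"tz": -2,"wx": 0,"wy": 0,"wz": 0},
  {"tx": 0,"ty": 0,"tz": -4,"wx": 0,"wy": 0,"wz": 0},
  {"tx": 0,"ty": 0,"tz": -6,"wx": 0,"wy": 0,"wz": 0},
])

```text
t: 7.0
eef_pos: [0.5305, 0.0084, 0.1136]
ee_rot: [-0.436, 0.436, -0.557, 0.557]
wrist_force: [-0.3, -0.0, 0.4]
width: 0.0527
```

Call:
apply_moves([
  {"tx": 0,"ty": 0,"tz": -2,"wx": 0,"wy": 0,"wz": 0},
  {"tx": 0,"ty": 0,"tz": -4,"wx": 0,"wy": 0,"wz": 0},
  {"tx": 0,"ty": 0,"tz": -6,"wx": 0,"wy": 0,"wz": 0},
  {"tx": 0,"ty": 0,"tz": -8,"wx": 0,"wy": 0,"wz": 0},
  {"tx": 0,"ty": 0,"tz": -9,"wx": 0,"wy": 0,"wz": 0},
])

```text
t: 7.5
eef_pos: [0.5304, 0.0085, 0.1046]
ee_rot: [0.436, -0.436, 0.557, -0.557]
wrist_force: [-0.4, -1.3, 0.1]
width: 0.0528
```

Call:
apply_moves([
  {"tx": 0,"ty": 0,"tz": 0,"wx": 0,"wy": 0,"wz": 0},
  {"tx": 0,"ty": 0,"tz": 0,"wx": 0,"wy": 0,"wz": 0},
  {"tx": 0,"ty": 0,"tz": 0,"wx": 0,"wy": 0,"wz": 0},
  {"tx": 0,"ty": 0,"tz": 0,"wx": 0,"wy": 0,"wz": 0},
  {"tx": 0,"ty": 0,"tz": 0,"wx": 0,"wy": 0,"wz": 0},
], grip=1)

```text
t: 8.0
eef_pos: [0.5305, 0.0086, 0.1048]
ee_rot: [0.436, -0.436, 0.557, -0.557]
wrist_force: [2.2, 13.3, -1.0]
width: 0.0156
```

Call:
apply_moves([
  {"tx": 0,"ty": 0,"tz": 0,"wx": 0,"wy": 0,"wz": 0},
  {"tx": 0,"ty": 0,"tz": 0,"wx": 0,"wy": 0,"wz": 0},
  {"tx": 0,"ty": 0,"tz": 0,"wx": 0,"wy": 0,"wz": 0},
])

```text
t: 8.3
eef_pos: [0.5307, 0.0094, 0.1048]
ee_rot: [0.436, -0.435, 0.557, -0.557]
wrist_force: [1.5, 5.4, -0.3]
width: 0.0137
```

Now holding the bar (13.7 mm). The residual side force is small. Starting the arc.

Call:
apply_moves([
  {"tx": 1.8,"ty": 7.3,"tz": 10,"wx": 0,"wy": 0,"wz": 0},
  {"tx": 3.6,"ty": 14.6,"tz": 19.5,"wx": 0,"wy": 0,"wz": 0},
  {"tx": 5.7,"ty": 22.7,"tz": 28,"wx": 0,"wy": 0,"wz": 0},
])

```text
t: 8.6
eef_pos: [0.5363, 0.0318, 0.1336]
ee_rot: [-0.436, 0.436, -0.557, 0.557]
wrist_force: [2.8, 0.2, -5.8]
width: 0.0137
```

```bash
python3 - <<'E'
from h import *
st()
E
```

```text
t 8.6 p [0.5363 0.0318 0.1336] jawdeg -103.92 down [ 0.  0. -1.] w 0.0137 F [ 2.8  0.2 -5.8] T [ 0.03 -0.44 -0.12] j6 1.65
```

Call:
apply_moves([
  {"tx": 2.2,"ty": 8.9,"tz": 7.7,"wx": 0,"wy": 0,"wz": 0},
  {"tx": 4.7,"ty": 18.5,"tz": 14.5,"wx": 0,"wy": 0,"wz": 0},
  {"tx": 7.2,"ty": 28.7,"tz": 20.2,"wx": 0,"wy": 0,"wz": 0},
  {"tx": 10,"ty": 39.4,"tz": 24.8,"wx": 0,"wy": 0,"wz": 0},
  {"tx": 12.8,"ty": 50.5,"tz": 28.4,"wx": 0,"wy": 0,"wz": 0},
])

```text
t: 9.1
eef_pos: [0.5492, 0.0826, 0.1616]
ee_rot: [-0.436, 0.436, -0.557, 0.557]
wrist_force: [4.1, -0.6, -7.9]
width: 0.0137
```

Call:
apply_moves([
  {"tx": 2.8,"ty": 11.4,"tz": 2.3,"wx": 0,"wy": 0,"wz": 0},
  {"tx": 5.8,"ty": 23,"tz": 3.5,"wx": 0,"wy": 0,"wz": 0},
  {"tx": 8.7,"ty": 34.6,"tz": 3.4,"wx": 0,"wy": 0,"wz": 0},
  {"tx": 11.6,"ty": 46.2,"tz": 2.2,"wx": 0,"wy": 0,"wz": 0},
  {"tx": 14.5,"ty": 57.6,"tz": -0.2,"wx": 0,"wy": 0,"wz": 0},
])

```text
t: 9.6
eef_pos: [0.5638, 0.1403, 0.1608]
ee_rot: [-0.436, 0.436, -0.557, 0.557]
wrist_force: [4.4, -2.2, -5.9]
width: 0.0138
```

Call:
apply_moves([
  {"tx": 2.8,"ty": 11.1,"tz": -3.6,"wx": 0,"wy": 0,"wz": 0},
  {"tx": 5.5,"ty": 21.8,"tz": -8.3,"wx": 0,"wy": 0,"wz": 0},
  {"tx": 8.1,"ty": 32,"tz": -14.1,"wx": 0,"wy": 0,"wz": 0},
  {"tx": 10.5,"ty": 41.5,"tz": -20.9,"wx": 0,"wy": 0,"wz": 0},
  {"tx": 12.8,"ty": 50.4,"tz": -28.6,"wx": 0,"wy": 0,"wz": 0},
])

```text
t: 10.1
eef_pos: [0.5765, 0.1905, 0.1318]
ee_rot: [-0.436, 0.436, -0.557, 0.557]
wrist_force: [5.6, -2.8, -4.1]
width: 0.0139
```

Call:
apply_moves([
  {"tx": 1.0,"ty": 4.2,"tz": -4.3,"wx": 0,"wy": 0,"wz": 0},
  {"tx": 2,"ty": 8.1,"tz": -8.7,"wx": 0,"wy": 0,"wz": 0},
  {"tx": 2.9,"ty": 11.8,"tz": -13.3,"wx": 0,"wy": 0,"wz": 0},
  {"tx": 3.8,"ty": 15.3,"tz": -18.1,"wx": 0,"wy": 0,"wz": 0},
  {"tx": 4.6,"ty": 18.2,"tz": -22.6,"wx": 0,"wy": 0,"wz": 0},
])

```text
t: 10.6
eef_pos: [0.5811, 0.2084, 0.1091]
ee_rot: [-0.436, 0.436, -0.557, 0.557]
wrist_force: [6.0, -0.1, -3.7]
width: 0.0137
```

Call:
apply_moves([
  {"tx": 0.3,"ty": 1.4,"tz": -2.2,"wx": 0,"wy": 0,"wz": 0},
  {"tx": 0.7,"ty": 2.7,"tz": -4.5,"wx": 0,"wy": 0,"wz": 0},
  {"tx": 0.7,"ty": 2.7,"tz": -4.5,"wx": 0,"wy": 0,"wz": 0},
])

```text
t: 10.9
eef_pos: [0.5817, 0.2109, 0.1049]
ee_rot: [-0.436, 0.436, -0.557, 0.557]
wrist_force: [6.9, -0.6, -3.7]
width: 0.0137
```

```bash
python3 - <<'E'
from h import *
st()
E
```

```text
t 10.9 p [0.5817 0.2109 0.1049] jawdeg -103.91 down [ 0. -0. -1.] w 0.0137 F [ 6.9 -0.6 -3.7] T [ 0.05 -0.9  -0.11] j6 1.97
```

Call:
apply_moves([
  {"tx": -0.5,"ty": 0,"tz": -1,"wx": 0,"wy": 0,"wz": 0},
  {"tx": -0.5,"ty": 0.3,"tz": -2,"wx": 0,"wy": 0,"wz": 0},
  {"tx": -0.5,"ty": 0.3,"tz": -2,"wx": 0,"wy": 0,"wz": 0},
])

```text
t: 11.2
eef_pos: [0.5819, 0.2109, 0.1047]
ee_rot: [-0.437, 0.435, -0.556, 0.558]
wrist_force: [4.4, -1.3, 5.9]
width: 0.0137
```

```bash
python3 - <<'E'
from h import *
st()
E
```

```text
t 11.2 p [0.5819 0.2109 0.1047] jawdeg -103.92 down [ 0.003  0.    -1.   ] w 0.0137 F [ 4.4 -1.3  5.9] T [-0.29 -0.6  -0.05] j6 1.97
```

The tray is at its stop: the vertical force has reversed. Releasing and rising.

Call:
apply_moves([
  {"tx": 0,"ty": 0,"tz": 1.5,"wx": 0,"wy": 0,"wz": 0},
  {"tx": 0,"ty": 0,"tz": 1.5,"wx": 0,"wy": 0,"wz": 0},
  {"tx": 0,"ty": 0,"tz": 1.5,"wx": 0,"wy": 0,"wz": 0},
  {"tx": 0,"ty": 0,"tz": 1.5,"wx": 0,"wy": 0,"wz": 0},
  {"tx": 0,"ty": 0,"tz": 1.5,"wx": 0,"wy": 0,"wz": 0},
], grip=-0.4)

```text
t: 11.7
eef_pos: [0.5808, 0.2109, 0.1045]
ee_rot: [0.436, -0.436, 0.557, -0.557]
wrist_force: [-0.3, 0.8, 0.2]
width: 0.0517
```

Call:
apply_moves([
  {"tx": 0,"ty": 0,"tz": 5,"wx": 0,"wy": 0,"wz": 0},
  {"tx": 0,"ty": 0,"tz": 20,"wx": 0,"wy": 0,"wz": 0},
  {"tx": 0,"ty": 0,"tz": 45,"wx": 0,"wy": 0,"wz": 0},
  {"tx": 0,"ty": 0,"tz": 75,"wx": 0,"wy": 0,"wz": 0},
  {"tx": 0,"ty": -30,"tz": 85,"wx": 0,"wy": 0,"wz": 0},
])

```text
t: 12.2
eef_pos: [0.5817, 0.1829, 0.1931]
ee_rot: [-0.438, 0.435, -0.555, 0.557]
wrist_force: [0.4, -0.6, 1.3]
width: 0.0618
```

Call:
apply_moves([
  {"tx": 0,"ty": -45,"tz": 0,"wx": 0,"wy": 0,"wz": 0.03},
  {"tx": 0,"ty": -90,"tz": 0,"wx": 0,"wy": 0,"wz": 0.06},
  {"tx": 0,"ty": -135,"tz": 0,"wx": 0,"wy": 0,"wz": 0.07},
  {"tx": 0,"ty": -180,"tz": 0,"wx": 0,"wy": 0,"wz": 0.07},
  {"tx": 5,"ty": -225,"tz": 0,"wx": 0,"wy": 0,"wz": 0.07},
])

```text
t: 12.7
eef_pos: [0.5855, -0.0458, 0.1904]
ee_rot: [-0.455, 0.455, -0.541, 0.541]
wrist_force: [0.2, 0.5, 0.4]
width: 0.0616
```

```bash
python3 - <<'E'
from h import *
st(); im=snap('scene','s6.png');t=snap('top','t6.png')
r=lambda a,f:cv2.resize(a,None,fx=f,fy=f,interpolation=cv2.INTER_CUBIC)
a=r(im[130:320,250:490],2);b=r(t[140:270,140:300],2); b=cv2.copyMakeBorder(b,0,a.shape[0]-b.shape[0],0,0,cv2.BORDER_CONSTANT)
cv2.imwrite('pics/c6.png',np.hstack([a,b])[:,:,::-1])
E
```

```text
t 12.7 p [ 0.5855 -0.0458  0.1904] jawdeg -99.89 down [ 0. -0. -1.] w 0.0616 F [0.2 0.5 0.4] T [ 0.01  0.01 -0.  ] j6 1.46
```

View pics/c6.png

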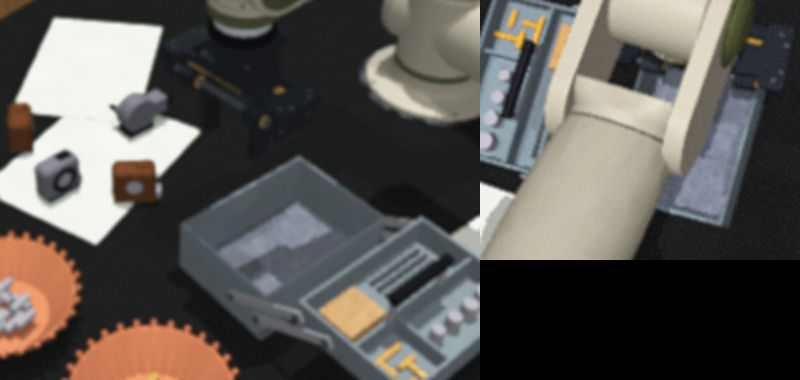

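The tray is resting at its open stop and the compartment is visible and empty. The tape is at about (279,217) in the scene view. Moving above it.

Call:
apply_moves([
  {"tx": 4,"ty": -45,"tz": 0,"wx": 0,"wy": 0,"wz": 0},
  {"tx": 8,"ty": -90,"tz": -10,"wx": 0,"wy": 0,"wz": 0},
  {"tx": 12,"ty": -135,"tz": -20,"wx": 0,"wy": 0,"wz": 0},
  {"tx": 16,"ty": -180,"tz": -40,"wx": 0,"wy": 0,"wz": 0},
  {"tx": 16,"ty": -220,"tz": -60,"wx": 0,"wy": 0,"wz": 0},
], grip=-0.7)

```text
t: 13.3
eef_pos: [0.6024, -0.2656, 0.1295]
ee_rot: [-0.455, 0.455, -0.541, 0.542]
wrist_force: [0.3, 1.0, 0.6]
width: 0.0746
```

Call:
apply_moves([
  {"tx": 0,"ty": -30,"tz": -20,"wx": 0,"wy": 0,"wz": 0},
  {"tx": 0,"ty": -59,"tz": -50,"wx": 0,"wy": 0,"wz": 0},
  {"tx": 0,"ty": -59,"tz": -60,"wx": 0,"wy": 0,"wz": 0},
  {"tx": 0,"ty": -59,"tz": -60,"wx": 0,"wy": 0,"wz": 0},
  {"tx": 0,"ty": -59,"tz": -60,"wx": 0,"wy": 0,"wz": 0},
])

```text
t: 13.8
eef_pos: [0.6028, -0.3219, 0.071]
ee_rot: [-0.456, 0.455, -0.541, 0.541]
wrist_force: [1.5, 0.2, 1.4]
width: 0.0751
```

```bash
python3 - <<'E'
from h import *
s=st(); im=snap('scene','s7.png')
p=s['eef_pos'];print(proj('scene',p),proj('scene',p+[0,0,.028]),proj('scene',[.602,-.3255,.06]))
r=lambda a,f:cv2.resize(a,None,fx=f,fy=f,interpolation=cv2.INTER_CUBIC)
cv2.imwrite('pics/c7.png',r(im[150:240,240:330],6)[:,:,::-1])
E
```

```text
t 13.8 p [ 0.6028 -0.3219  0.071 ] jawdeg -99.82 down [ 0.001 -0.001 -1.   ] w 0.0751 F [1.5 0.2 1.4] T [ 0.05  0.06 -0.04] j6 1.08
[279.31671605 205.66949116] [278.6866999  198.19620149] [278.81467888 207.92488727]
```

View pics/c7.png

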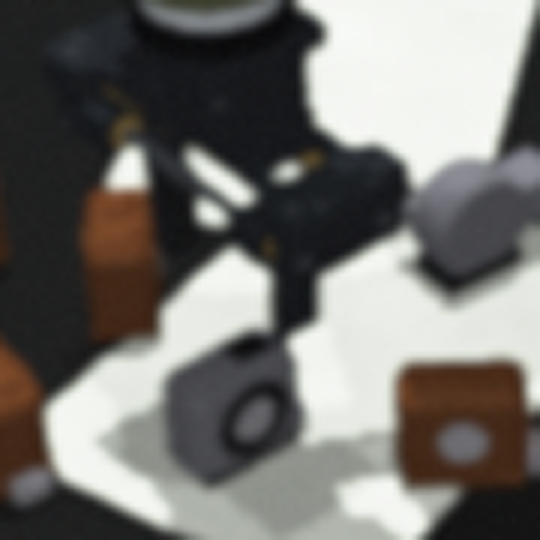

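The crop shows the open fingers straddling the tape: tips near (289,205) and (268,191), midpoint about (279,198). That matches the reported TCP plus 28 mm. Descending with that correction.

Call:
apply_moves([
  {"tx": 0,"ty": -2,"tz": -15,"wx": 0,"wy": 0,"wz": 0},
  {"tx": 0,"ty": -2,"tz": -30,"wx": 0,"wy": 0,"wz": 0},
  {"tx": 0,"ty": -2,"tz": -45,"wx": 0,"wy": 0,"wz": 0},
  {"tx": 0,"ty": -2,"tz": -58,"wx": 0,"wy": 0,"wz": 0},
  {"tx": 0,"ty": -2,"tz": -70,"wx": 0,"wy": 0,"wz": 0},
])

```text
t: 14.35
eef_pos: [0.6021, -0.3248, -0.0011]
ee_rot: [-0.455, 0.455, -0.541, 0.541]
wrist_force: [0.7, 1.0, 0.8]
width: 0.0746
```

Call:
apply_moves([
  {"tx": 0,"ty": 0,"tz": 0,"wx": 0,"wy": 0,"wz": 0},
  {"tx": 0,"ty": 0,"tz": 0,"wx": 0,"wy": 0,"wz": 0},
  {"tx": 0,"ty": 0,"tz": 0,"wx": 0,"wy": 0,"wz": 0},
  {"tx": 0,"ty": 0,"tz": 0,"wx": 0,"wy": 0,"wz": 0},
  {"tx": 0,"ty": 0,"tz": 0,"wx": 0,"wy": 0,"wz": 0},
], grip=1)

```text
t: 14.85
eef_pos: [0.6022, -0.3255, 0.0004]
ee_rot: [-0.455, 0.455, -0.541, 0.542]
wrist_force: [-1.0, -3.3, 2.2]
width: 0.0374
```

Call:
apply_moves([
  {"tx": 0,"ty": 0,"tz": 0,"wx": 0,"wy": 0,"wz": 0},
  {"tx": 0,"ty": 0,"tz": 0,"wx": 0,"wy": 0,"wz": 0},
  {"tx": 0,"ty": 0,"tz": 0,"wx": 0,"wy": 0,"wz": 0},
  {"tx": 0,"ty": 0,"tz": 0,"wx": 0,"wy": 0,"wz": 0},
])

```text
t: 15.25
eef_pos: [0.6022, -0.3256, 0.0004]
ee_rot: [-0.455, 0.455, -0.541, 0.542]
wrist_force: [-1.6, -2.4, 6.4]
width: 0.0357
```

```bash
python3 - <<'E'
from h import *
st()
E
```

```text
t 15.25 p [ 6.022e-01 -3.256e-01  4.000e-04] jawdeg -99.9 down [ 0.001 -0.001 -1.   ] w 0.0357 F [-1.6 -2.4  6.4] T [-0.26  0.15 -0.03] j6 1.08
```

Call:
apply_moves([
  {"tx": 0,"ty": 0,"tz": 5,"wx": 0,"wy": 0,"wz": 0},
  {"tx": 0,"ty": 0,"tz": 20,"wx": 0,"wy": 0,"wz": 0},
  {"tx": 0,"ty": 0,"tz": 50,"wx": 0,"wy": 0,"wz": 0},
  {"tx": 0,"ty": 0,"tz": 85,"wx": 0,"wy": 0,"wz": 0},
  {"tx": 0,"ty": 0,"tz": 120,"wx": 0,"wy": 0,"wz": 0},
])

```text
t: 15.75
eef_pos: [0.6017, -0.3246, 0.1215]
ee_rot: [0.455, -0.455, 0.542, -0.541]
wrist_force: [0.4, -0.0, -3.0]
width: 0.0356
```

Call:
apply_moves([
  {"tx": -6,"ty": 30,"tz": 5,"wx": 0,"wy": 0,"wz": 0},
  {"tx": -14,"ty": 70,"tz": 10,"wx": 0,"wy": 0,"wz": 0},
  {"tx": -22,"ty": 110,"tz": 10,"wx": 0,"wy": 0,"wz": -0.03},
  {"tx": -30,"ty": 150,"tz": 10,"wx": 0,"wy": 0,"wz": -0.07},
  {"tx": -38,"ty": 190,"tz": 10,"wx": 0,"wy": 0,"wz": -0.07},
])

```text
t: 16.25
eef_pos: [0.5633, -0.1333, 0.1304]
ee_rot: [0.436, -0.435, 0.557, -0.557]
wrist_force: [1.0, 1.1, -2.2]
width: 0.0359
```

Call:
apply_moves([
  {"tx": -10,"ty": 40,"tz": 0,"wx": 0,"wy": 0,"wz": 0},
  {"tx": -20,"ty": 80,"tz": 0,"wx": 0,"wy": 0,"wz": 0},
  {"tx": -30,"ty": 115,"tz": 0,"wx": 0,"wy": 0,"wz": 0},
  {"tx": -33,"ty": 138,"tz": 0,"wx": 0,"wy": 0,"wz": 0},
  {"tx": -33,"ty": 143,"tz": 0,"wx": 0,"wy": 0,"wz": 0},
])

```text
t: 16.75
eef_pos: [0.5302, 0.0103, 0.1305]
ee_rot: [0.437, -0.436, 0.556, -0.556]
wrist_force: [0.6, 0.0, -3.3]
width: 0.0354
```

Call:
apply_moves([
  {"tx": 0,"ty": 0,"tz": 0,"wx": 0,"wy": 0,"wz": 0},
  {"tx": 0,"ty": 0,"tz": 0,"wx": 0,"wy": 0,"wz": 0},
])

```text
t: 16.95
eef_pos: [0.5313, 0.007, 0.1299]
ee_rot: [-0.436, 0.436, -0.557, 0.557]
wrist_force: [0.4, -1.1, -2.8]
width: 0.0358
```

```bash
python3 - <<'E'
from h import *
s=st(); im=snap('scene','s8.png')
r=lambda a,f:cv2.resize(a,None,fx=f,fy=f,interpolation=cv2.INTER_CUBIC)
cv2.imwrite('pics/c8.png',r(im[130:310,320:470],3.3)[:,:,::-1])
E
```

```text
t 16.95 p [0.5313 0.007  0.1299] jawdeg -103.94 down [ 0. -0. -1.] w 0.0358 F [ 0.4 -1.1 -2.8] T [ 0.07  0.   -0.05] j6 1.6
```

View pics/c8.png

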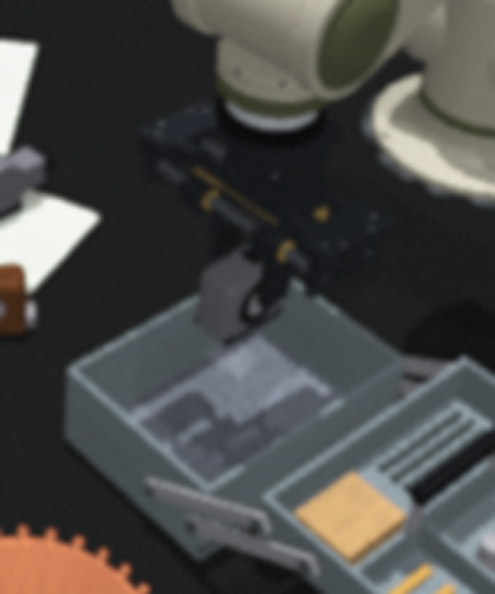

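The tape hangs upright in the gripper above the empty compartment, clear of the open tray. Lowering.

Call:
apply_moves([
  {"tx": 0,"ty": 0,"tz": -25,"wx": 0,"wy": 0,"wz": 0},
  {"tx": 0,"ty": 0,"tz": -50,"wx": 0,"wy": 0,"wz": 0},
  {"tx": 0,"ty": 0,"tz": -75,"wx": 0,"wy": 0,"wz": 0},
  {"tx": 0,"ty": 0,"tz": -95,"wx": 0,"wy": 0,"wz": 0},
  {"tx": 0,"ty": 0,"tz": -108,"wx": 0,"wy": 0,"wz": 0},
])

```text
t: 17.5
eef_pos: [0.5307, 0.0068, 0.0202]
ee_rot: [0.435, -0.436, 0.558, -0.557]
wrist_force: [-0.6, 0.4, -2.5]
width: 0.0357
```

Call:
apply_moves([
  {"tx": 0,"ty": 0,"tz": -4,"wx": 0,"wy": 0,"wz": 0},
  {"tx": 0,"ty": 0,"tz": -8,"wx": 0,"wy": 0,"wz": 0},
  {"tx": 0,"ty": 0,"tz": -11,"wx": 0,"wy": 0,"wz": 0},
  {"tx": 0,"ty": 0,"tz": -13,"wx": 0,"wy": 0,"wz": 0},
  {"tx": 0,"ty": 0,"tz": -15,"wx": 0,"wy": 0,"wz": 0},
])

```text
t: 18.0
eef_pos: [0.5313, 0.0078, 0.0071]
ee_rot: [-0.436, 0.436, -0.557, 0.557]
wrist_force: [-0.3, 0.7, -2.8]
width: 0.0357
```

```bash
python3 - <<'E'
from h import *
st()
E
```

```text
t 18.0 p [0.5313 0.0078 0.0071] jawdeg -103.91 down [ 0.001 -0.    -1.   ] w 0.0357 F [-0.3  0.7 -2.8] T [ 0.06  0.04 -0.01] j6 1.61
```

Call:
apply_moves([
  {"tx": 0,"ty": 0,"tz": -1,"wx": 0,"wy": 0,"wz": 0},
  {"tx": 0,"ty": 0,"tz": -2,"wx": 0,"wy": 0,"wz": 0},
  {"tx": 0,"ty": 0,"tz": -2.5,"wx": 0,"wy": 0,"wz": 0},
  {"tx": 0,"ty": 0,"tz": -2.5,"wx": 0,"wy": 0,"wz": 0},
])

```text
t: 18.4
eef_pos: [0.5311, 0.0079, 0.0044]
ee_rot: [-0.436, 0.436, -0.557, 0.557]
wrist_force: [0.0, 0.5, -2.5]
width: 0.0356
```

```bash
python3 - <<'E'
from h import *
st()
E
```

```text
t 18.4 p [0.5311 0.0079 0.0044] jawdeg -103.91 down [ 0. -0. -1.] w 0.0356 F [ 0.   0.5 -2.5] T [0.05 0.05 0.02] j6 1.61
```

Call:
apply_moves([
  {"tx": 0,"ty": 0,"tz": -0.5,"wx": 0,"wy": 0,"wz": 0},
  {"tx": 0,"ty": 0,"tz": -1,"wx": 0,"wy": 0,"wz": 0},
  {"tx": 0,"ty": 0,"tz": -1,"wx": 0,"wy": 0,"wz": 0},
])

```text
t: 18.7
eef_pos: [0.5311, 0.0078, 0.0043]
ee_rot: [-0.436, 0.436, -0.557, 0.557]
wrist_force: [-3.8, -0.2, 9.1]
width: 0.036
```

Call:
apply_moves([
  {"tx": 0,"ty": 0,"tz": -0.5,"wx": 0,"wy": 0,"wz": 0},
  {"tx": 0,"ty": 0,"tz": -1,"wx": 0,"wy": 0,"wz": 0},
  {"tx": 0,"ty": 0,"tz": -1,"wx": 0,"wy": 0,"wz": 0},
])

```text
t: 19.0
eef_pos: [0.5311, 0.0078, 0.0042]
ee_rot: [-0.436, 0.436, -0.556, 0.557]
wrist_force: [-7.3, -0.2, 19.6]
width: 0.0357
```

Contact: the tape is on the floor. Easing off the pressure, then releasing.

Call:
apply_moves([
  {"tx": 0,"ty": 0,"tz": 1.5,"wx": 0,"wy": 0,"wz": 0},
  {"tx": 0,"ty": 0,"tz": 1.7,"wx": 0,"wy": 0,"wz": 0},
])

```text
t: 19.2
eef_pos: [0.5312, 0.0078, 0.0043]
ee_rot: [-0.436, 0.436, -0.557, 0.557]
wrist_force: [-1.5, 0.1, 2.8]
width: 0.0358
```

Call:
apply_moves([
  {"tx": 0,"ty": 0,"tz": 0,"wx": 0,"wy": 0,"wz": 0},
  {"tx": 0,"ty": 0,"tz": 0,"wx": 0,"wy": 0,"wz": 0},
  {"tx": 0,"ty": 0,"tz": 0,"wx": 0,"wy": 0,"wz": 0},
  {"tx": 0,"ty": 0,"tz": 0,"wx": 0,"wy": 0,"wz": 0},
  {"tx": 0,"ty": 0,"tz": 0,"wx": 0,"wy": 0,"wz": 0},
], grip=-0.3)

```text
t: 19.7
eef_pos: [0.531, 0.0079, 0.0039]
ee_rot: [0.436, -0.436, 0.557, -0.557]
wrist_force: [-0.0, -0.5, -0.7]
width: 0.057
```

Call:
apply_moves([
  {"tx": 0,"ty": 0,"tz": 10,"wx": 0,"wy": 0,"wz": 0},
  {"tx": 0,"ty": 0,"tz": 35,"wx": 0,"wy": 0,"wz": 0},
  {"tx": 0,"ty": 0,"tz": 75,"wx": 0,"wy": 0,"wz": 0},
  {"tx": 0,"ty": 0,"tz": 120,"wx": 0,"wy": 0,"wz": 0},
  {"tx": 0,"ty": 0,"tz": 165,"wx": 0,"wy": 0,"wz": 0},
])

```text
t: 20.2
eef_pos: [0.5306, 0.008, 0.1715]
ee_rot: [-0.436, 0.436, -0.557, 0.557]
wrist_force: [0.6, 0.0, 0.8]
width: 0.0569
```

Call:
apply_moves([
  {"tx": 8,"ty": 35,"tz": 5,"wx": 0,"wy": 0,"wz": 0},
  {"tx": 18,"ty": 75,"tz": 5,"wx": 0,"wy": 0,"wz": 0},
  {"tx": 28,"ty": 115,"tz": 5,"wx": 0,"wy": 0,"wz": 0},
  {"tx": 38,"ty": 155,"tz": 5,"wx": 0,"wy": 0,"wz": 0},
  {"tx": 47,"ty": 190,"tz": 5,"wx": 0,"wy": 0,"wz": 0},
])

```text
t: 20.7
eef_pos: [0.578, 0.1999, 0.1748]
ee_rot: [-0.436, 0.436, -0.557, 0.557]
wrist_force: [0.8, -1.3, -0.4]
width: 0.0573
```

Call:
apply_moves([
  {"tx": 3,"ty": 13,"tz": 0,"wx": 0,"wy": 0,"wz": 0},
  {"tx": 3,"ty": 13,"tz": 0,"wx": 0,"wy": 0,"wz": 0},
])

```text
t: 20.9
eef_pos: [0.5808, 0.212, 0.1741]
ee_rot: [-0.436, 0.436, -0.556, 0.556]
wrist_force: [0.3, 0.1, -0.2]
width: 0.0573
```

```bash
python3 - <<'E'
from h import *
s=st(); im=snap('scene','s9.png')
r=lambda a,f:cv2.resize(a,None,fx=f,fy=f,interpolation=cv2.INTER_CUBIC)
cv2.imwrite('pics/c9.png',r(im[150:330,320:490],3.2)[:,:,::-1])
E
```

```text
t 20.9 p [0.5808 0.212  0.1741] jawdeg -103.78 down [ 0. -0. -1.] w 0.0573 F [ 0.3  0.1 -0.2] T [-0.   -0.03 -0.03] j6 1.97
```

View pics/c9.png

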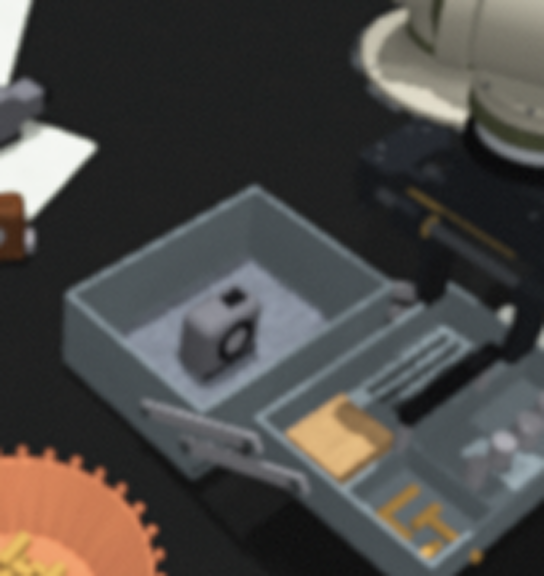

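The tape stands upright in the middle of the compartment, and the gripper is above the handle of the open tray. Descending and pinching the handle.

Call:
apply_moves([
  {"tx": 0,"ty": -1,"tz": -15,"wx": 0,"wy": 0,"wz": 0},
  {"tx": 0,"ty": -1,"tz": -30,"wx": 0,"wy": 0,"wz": 0},
  {"tx": 0,"ty": -1,"tz": -45,"wx": 0,"wy": 0,"wz": 0},
  {"tx": 0,"ty": -1,"tz": -58,"wx": 0,"wy": 0,"wz": 0},
  {"tx": 0,"ty": -1,"tz": -69,"wx": 0,"wy": 0,"wz": 0},
])

```text
t: 21.45
eef_pos: [0.5809, 0.208, 0.1046]
ee_rot: [-0.435, 0.435, -0.557, 0.557]
wrist_force: [-0.5, 0.1, -0.3]
width: 0.0571
```

Call:
apply_moves([
  {"tx": 0,"ty": 0,"tz": 0,"wx": 0,"wy": 0,"wz": 0},
  {"tx": 0,"ty": 0,"tz": 0,"wx": 0,"wy": 0,"wz": 0},
  {"tx": 0,"ty": 0,"tz": 0,"wx": 0,"wy": 0,"wz": 0},
  {"tx": 0,"ty": 0,"tz": 0,"wx": 0,"wy": 0,"wz": 0},
  {"tx": 0,"ty": 0,"tz": 0,"wx": 0,"wy": 0,"wz": 0},
], grip=1)

```text
t: 21.95
eef_pos: [0.5812, 0.2099, 0.1054]
ee_rot: [-0.436, 0.436, -0.557, 0.557]
wrist_force: [-0.0, -0.8, -0.3]
width: 0.0194
```

Call:
apply_moves([
  {"tx": 0,"ty": 0,"tz": 0,"wx": 0,"wy": 0,"wz": 0},
  {"tx": 0,"ty": 0,"tz": 0,"wx": 0,"wy": 0,"wz": 0},
  {"tx": 0,"ty": 0,"tz": 0,"wx": 0,"wy": 0,"wz": 0},
  {"tx": 0,"ty": 0,"tz": 0,"wx": 0,"wy": 0,"wz": 0},
])

```text
t: 22.35
eef_pos: [0.5814, 0.211, 0.1053]
ee_rot: [0.437, -0.435, 0.557, -0.557]
wrist_force: [1.3, 5.1, -0.3]
width: 0.0134
```

```bash
python3 - <<'E'
from h import *
st()
E
```

```text
t 22.35 p [0.5814 0.211  0.1053] jawdeg -103.89 down [ 0.001  0.002 -1.   ] w 0.0134 F [ 1.3  5.1 -0.3] T [ 0.9  -0.21 -0.1 ] j6 1.97
```

Held (13.4 mm). Swinging the tray back along the same arc.

Call:
apply_moves([
  {"tx": -1.5,"ty": -5,"tz": 9,"wx": 0,"wy": 0,"wz": 0},
  {"tx": -3.3,"ty": -12,"tz": 18.4,"wx": 0,"wy": 0,"wz": 0},
  {"tx": -5.3,"ty": -20,"tz": 27.1,"wx": 0,"wy": 0,"wz": 0},
  {"tx": -7.6,"ty": -29,"tz": 34.8,"wx": 0,"wy": 0,"wz": 0},
  {"tx": -10,"ty": -38.5,"tz": 41.6,"wx": 0,"wy": 0,"wz": 0},
])

```text
t: 22.85
eef_pos: [0.5712, 0.1711, 0.1476]
ee_rot: [-0.436, 0.435, -0.557, 0.557]
wrist_force: [2.2, 1.7, -0.1]
width: 0.0139
```

Call:
apply_moves([
  {"tx": -2.6,"ty": -10.2,"tz": 5.8,"wx": 0,"wy": 0,"wz": 0},
  {"tx": -5.3,"ty": -20.9,"tz": 10.5,"wx": 0,"wy": 0,"wz": 0},
  {"tx": -8.1,"ty": -32,"tz": 14.1,"wx": 0,"wy": 0,"wz": 0},
  {"tx": -11,"ty": -43.4,"tz": 16.5,"wx": 0,"wy": 0,"wz": 0},
  {"tx": -13.9,"ty": -55,"tz": 17.7,"wx": 0,"wy": 0,"wz": 0},
])

```text
t: 23.35
eef_pos: [0.5569, 0.115, 0.1651]
ee_rot: [-0.436, 0.436, -0.557, 0.557]
wrist_force: [1.6, 1.1, 3.5]
width: 0.0137
```

Call:
apply_moves([
  {"tx": -2.9,"ty": -11.6,"tz": 0.1,"wx": 0,"wy": 0,"wz": 0},
  {"tx": -5.9,"ty": -23.2,"tz": -1.1,"wx": 0,"wy": 0,"wz": 0},
  {"tx": -8.7,"ty": -34.6,"tz": -3.4,"wx": 0,"wy": 0,"wz": 0},
  {"tx": -11.5,"ty": -45.7,"tz": -7,"wx": 0,"wy": 0,"wz": 0},
  {"tx": -14.3,"ty": -56.4,"tz": -11.6,"wx": 0,"wy": 0,"wz": 0},
])

```text
t: 23.85
eef_pos: [0.5424, 0.0581, 0.1525]
ee_rot: [-0.435, 0.436, -0.557, 0.557]
wrist_force: [0.4, -2.4, 2.1]
width: 0.0139
```

```bash
python3 - <<'E'
from h import *
st()
E
```

```text
t 23.85 p [0.5424 0.0581 0.1525] jawdeg -103.94 down [-0.    -0.002 -1.   ] w 0.0139 F [ 0.4 -2.4  2.1] T [-0.31 -0.33 -0.09] j6 1.71
```

Call:
apply_moves([
  {"tx": -2.5,"ty": -10.2,"tz": -5.5,"wx": 0,"wy": 0,"wz": 0},
  {"tx": -5,"ty": -19.8,"tz": -12.2,"wx": 0,"wy": 0,"wz": 0},
  {"tx": -7.2,"ty": -28.7,"tz": -19.9,"wx": 0,"wy": 0,"wz": 0},
  {"tx": -9.3,"ty": -36.8,"tz": -28.4,"wx": 0,"wy": 0,"wz": 0},
  {"tx": -10.2,"ty": -40.5,"tz": -33,"wx": 0,"wy": 0,"wz": 0},
])

```text
t: 24.35
eef_pos: [0.5321, 0.018, 0.1182]
ee_rot: [0.435, -0.436, 0.557, -0.557]
wrist_force: [0.6, -4.8, -0.3]
width: 0.0137
```

Call:
apply_moves([
  {"tx": -0.5,"ty": -1.8,"tz": -2.4,"wx": 0,"wy": 0,"wz": 0},
  {"tx": -0.9,"ty": -3.6,"tz": -4.8,"wx": 0,"wy": 0,"wz": 0},
  {"tx": -1.3,"ty": -5.2,"tz": -7.3,"wx": 0,"wy": 0,"wz": 0},
  {"tx": -1.7,"ty": -6.8,"tz": -9.9,"wx": 0,"wy": 0,"wz": 0},
  {"tx": -2,"ty": -7.8,"tz": -11.8,"wx": 0,"wy": 0,"wz": 0},
])

```text
t: 24.85
eef_pos: [0.5302, 0.0105, 0.1068]
ee_rot: [-0.435, 0.436, -0.557, 0.557]
wrist_force: [0.6, -6.2, -0.5]
width: 0.0136
```

```bash
python3 - <<'E'
from h import *
st()
E
```

```text
t 24.85 p [0.5302 0.0105 0.1068] jawdeg -103.92 down [-0.001 -0.001 -1.   ] w 0.0136 F [ 0.6 -6.2 -0.5] T [-1.08 -0.14 -0.05] j6 1.61
```

Call:
apply_moves([
  {"tx": -0.1,"ty": -0.4,"tz": -0.7,"wx": 0,"wy": 0,"wz": 0},
  {"tx": -0.2,"ty": -0.8,"tz": -1.4,"wx": 0,"wy": 0,"wz": 0},
  {"tx": -0.2,"ty": -1,"tz": -2,"wx": 0,"wy": 0,"wz": 0},
  {"tx": -0.2,"ty": -1,"tz": -2,"wx": 0,"wy": 0,"wz": 0},
])

```text
t: 25.25
eef_pos: [0.53, 0.0096, 0.1052]
ee_rot: [-0.435, 0.436, -0.557, 0.557]
wrist_force: [-0.4, -5.9, 2.6]
width: 0.0136
```

Call:
apply_moves([
  {"tx": 0,"ty": 0,"tz": -0.5,"wx": 0,"wy": 0,"wz": 0},
  {"tx": 0,"ty": 0,"tz": -1,"wx": 0,"wy": 0,"wz": 0},
  {"tx": 0,"ty": 0,"tz": -1,"wx": 0,"wy": 0,"wz": 0},
])

```text
t: 25.55
eef_pos: [0.5301, 0.0096, 0.1051]
ee_rot: [-0.435, 0.436, -0.556, 0.557]
wrist_force: [-2.5, -6.3, 10.1]
width: 0.0136
```

```bash
python3 - <<'E'
from h import *
st()
E
```

```text
t 25.55 p [0.5301 0.0096 0.1051] jawdeg -103.91 down [-0.    -0.001 -1.   ] w 0.0136 F [-2.5 -6.3 10.1] T [-0.93  0.46 -0.09] j6 1.61
```

The tray is seated: z stays at 0.105 and the reaction is rising. Easing off, releasing and retreating.

Call:
apply_moves([
  {"tx": 0,"ty": 0,"tz": 0.8,"wx": 0,"wy": 0,"wz": 0},
  {"tx": 0,"ty": 0,"tz": 0.8,"wx": 0,"wy": 0,"wz": 0},
])

```text
t: 25.75
eef_pos: [0.53, 0.0096, 0.1052]
ee_rot: [-0.435, 0.436, -0.557, 0.557]
wrist_force: [-1.5, -6.9, 4.4]
width: 0.0135
```

Call:
apply_moves([
  {"tx": 0,"ty": 0,"tz": 0,"wx": 0,"wy": 0,"wz": 0},
  {"tx": 0,"ty": 0,"tz": 0,"wx": 0,"wy": 0,"wz": 0},
  {"tx": 0,"ty": 0,"tz": 0,"wx": 0,"wy": 0,"wz": 0},
  {"tx": 0,"ty": 0,"tz": 0,"wx": 0,"wy": 0,"wz": 0},
  {"tx": 0,"ty": 0,"tz": 0,"wx": 0,"wy": 0,"wz": 0},
], grip=-0.3)

```text
t: 26.25
eef_pos: [0.5303, 0.0108, 0.1055]
ee_rot: [0.436, -0.436, 0.557, -0.557]
wrist_force: [0.5, 0.2, 0.3]
width: 0.0519
```

Call:
apply_moves([
  {"tx": 0,"ty": 0,"tz": 8,"wx": 0,"wy": 0,"wz": 0},
  {"tx": 0,"ty": 0,"tz": 25,"wx": 0,"wy": 0,"wz": 0},
  {"tx": 0,"ty": 0,"tz": 50,"wx": 0,"wy": 0,"wz": 0},
  {"tx": 0,"ty": 0,"tz": 80,"wx": 0,"wy": 0,"wz": 0},
  {"tx": 0,"ty": 0,"tz": 110,"wx": 0,"wy": 0,"wz": 0},
])

```text
t: 26.75
eef_pos: [0.5302, 0.0108, 0.2174]
ee_rot: [-0.436, 0.436, -0.557, 0.557]
wrist_force: [0.5, -0.0, -0.6]
width: 0.0575
```

Call:
apply_moves([
  {"tx": -25,"ty": -35,"tz": 0,"wx": 0,"wy": 0,"wz": 0},
  {"tx": -50,"ty": -70,"tz": 0,"wx": 0,"wy": 0,"wz": 0},
  {"tx": -75,"ty": -105,"tz": 0,"wx": 0,"wy": 0,"wz": 0},
  {"tx": -100,"ty": -140,"tz": 0,"wx": 0,"wy": 0,"wz": 0},
  {"tx": -125,"ty": -175,"tz": 0,"wx": 0,"wy": 0,"wz": 0},
])

```text
t: 27.25
eef_pos: [0.4043, -0.1654, 0.2164]
ee_rot: [-0.436, 0.436, -0.556, 0.557]
wrist_force: [0.0, -0.4, -0.8]
width: 0.0575
```

Call:
apply_moves([
  {"tx": -20,"ty": -40,"tz": 0,"wx": 0,"wy": 0,"wz": 0},
  {"tx": -40,"ty": -80,"tz": 0,"wx": 0,"wy": 0,"wz": 0},
  {"tx": -60,"ty": -120,"tz": 0,"wx": 0,"wy": 0,"wz": 0},
  {"tx": -60,"ty": -120,"tz": 0,"wx": 0,"wy": 0,"wz": 0},
])

```text
t: 27.65
eef_pos: [0.3435, -0.2882, 0.2161]
ee_rot: [-0.434, 0.435, -0.558, 0.558]
wrist_force: [1.8, -0.6, -0.1]
width: 0.0572
```

```bash
python3 - <<'E'
from h import *
s=st(); im=snap('scene','s10.png'); snap('top','t10.png')
r=lambda a,f:cv2.resize(a,None,fx=f,fy=f,interpolation=cv2.INTER_CUBIC)
a=im[140:320,220:470]
cv2.imwrite('pics/c10.png',r(a,3)[:,:,::-1])
# compare with the first picture: toolbox and reel regions
s1=cv2.imread('pics/s1.png').astype(int);b=im[:,:,::-1].astype(int)
for n,(x0,y0,x1,y1) in(('box',(338,198,446,298)),('reel',(305,174,335,198))):
    d=np.abs(s1-b)[y0:y1,x0:x1].mean(2);print(n,d.mean().round(1),(d>30).mean().round(3))
E
```

```text
t 27.65 p [ 0.3435 -0.2882  0.2161] jawdeg -104.22 down [-0.    -0.001 -1.   ] w 0.0572 F [ 1.8 -0.6 -0.1] T [ 0.02 -0.01 -0.01] j6 0.86
box 2.3 0.011
reel 8.6 0.112
```

View pics/c10.png

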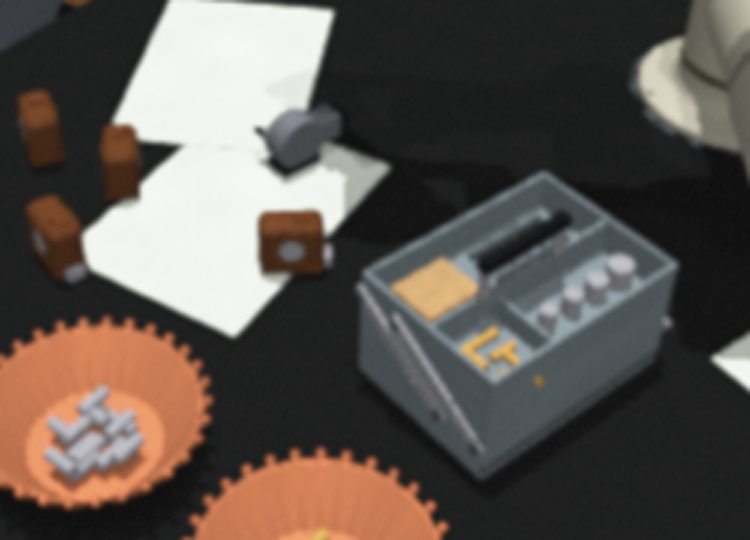

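The tray is fully closed and matches the first picture. The tape is gone from the paper, the reel stands at (320,186) as before, and the brown blocks have not moved. The arm is clear, so I'm handing in.

```bash
python3 -c "
from cell import robot
print(robot.hand_in())"
```

```text
the job is handed in; nothing more can be done
None
```

The job is done and handed in at about 28 s. I swung the tray to its open stop, set the tape measure upright on the compartment floor, then swung the tray back, lowered it gently and released it.

- **False start:** My first two pinches missed the handle. The fingertips turned out to be about 28 mm higher than the reported TCP, which I saw in the pictures. I corrected for that in every later grasp, and the misses showed no contact force.
- **Forces:** The highest wrist force in the readings at the end of each move was about 21 N, when the tape touched the compartment floor. I eased off before releasing it. The tray seated with about 12 N.
- **Last checks:**
  - The toolbox matches its first closed picture, with only 1.1% of pixels changed.
  - The last crop shows the reel and the brown look-alikes in their original places. The reel area differs by 11% of pixels, which I put down to the arm's shadow.
  - The arm was clear of everything at hand-in.
- **Not checked:** I could not see the tape once the tray was closed. It was standing upright in the middle of the compartment before I closed the tray.

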